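# Clamp a guide bush and hold a gauge rod through its bore

### The job

Turn the crank of the small bench vise clockwise until its moving jaw has pushed the steel bush against the fixed jaw and grips it firmly, then let go of the crank. Then take the gauge rod out of its wooden stand by its handle and lower it straight down through the bush's bore without touching the bush or the vise, until its tip has come out below the bush but is still clear of the bench. Finish while holding it there, still, upright and centred in the bore, with the bush still clamped, and leave the other things on the bench where they are.

Things in the scene. Friction and masses are not known exactly. Their poses are not given: they have to be found in the camera images.
- vise: Low grey bench vise, bolted down, about 215 mm long along its own y and 90 mm wide along its x. Origin on the bench, below the place where the bush's axis comes to be when clamped; z up; the jaws close towards its +y. Between the jaws lie two bed rails, tops 36 mm above the bench, with an open gap 38 mm wide between them (centred on x = 0) down to the bare bench. The grey pinion housing with the crank stands at the -y end; jaw tops are 76 mm above the bench.
- fixed_jaw: The vise's fixed jaw, a grey block 90 x 30 x 76 mm at the vise's +y end. Origin at bench height in the middle of its clamping face, which looks to -y; axes as the vise.
- moving_jaw: The vise's moving jaw, a grey block 90 x 26 x 39 mm above the rails, driven along the vise's y by the crank, 10 mm per rad. Origin at bench height, in the middle of its clamping face, which looks to +y.
- crank_axis (a point): Point on the crank's vertical turning axis, 109 mm above the bench, at the height at which the crank's upright grip is best taken; 125 mm from the vise's origin towards its -y.
- crank_grip (a point): Point 26 mm above the crank arm on the crank's upright round grip (steel pin, 14 mm diameter, standing 48 mm above the 16 mm wide arm, its top at 131 mm above the bench, its axis 55 mm from the crank's axis); moves with the crank.
- crank (a joint): Crank angle, rad, 0 to 2.8, growing clockwise from above; closes the jaw 10 mm per rad. Starts at 0 to 0.5. At 2.4 (arm along the vise's -y) the jaws just meet the bush; pushed on it yields to 2.45 to 2.6 when firm (10 to 20 N at the grip). Before that it turns at about 3 N (more if the round grip is squeezed hard and slips round in the fingers). Friction keeps it where it is left.
- bush: Loose steel bush, a plain ring standing on the vise's rails between the jaws: outer diameter 54 mm, bore 26 mm, 45 mm high, 0.55 kg. Origin at the centre of its underside, z up along the bore; its top is 81 mm above the bench. It starts 3 to 10 mm short of the fixed jaw and slides as the jaw closes.
- bore_top (a point): Centre of the bore's upper mouth, 81 mm above the bench, moves with the bush.
- bore_bottom (a point): Centre of the bore's lower mouth, 36 mm above the bench, moves with the bush.
- stand: Small wooden stand 76 x 64 mm, fixed to the bench: a foot, two cheeks and a top plate whose upper face is 138 mm above the bench, with a hole of 14 mm diameter in the middle in which the gauge rod hangs. Origin on the bench under the hole.
- rod_grip (a point): Centre of the gauge rod's handle. The rod hangs upright in the stand: a round aluminium handle (16 mm diameter, 50 mm long) on a flange (24 mm diameter, 3 mm thick) that rests on the stand, and below the flange a steel rod of 8 mm diameter, 130 mm long. The tip lies 158 mm below this point. About 0.1 kg.
- rod_tip (a point): The lower tip of the gauge rod, on its axis; z along the rod towards the handle.
- sleeve_a: Small steel sleeve, 28 mm diameter, 22 mm high, standing on the bench on the robot's side of the vise. Leave it. Origin at its underside.
- sleeve_b: Small steel sleeve, 28 mm diameter, 22 mm high, standing on the far side of the vise. Leave it. Origin at its underside.
- sleeve_c: Dark steel sleeve, 34 mm diameter, 30 mm high, standing on the right of the bench. Leave it. Origin at its underside.
- jar: Open empty glass jar, 84 mm diameter, 105 mm high, at the far left. Leave it. Origin at its underside.
- driver: Screwdriver lying on the right of the bench. Leave it. Origin at its underside.
- spanner: Wrench lying on the left of the bench. Leave it. Origin at its underside.
Not all that is in view belongs to the job. What is shaped like the bush but orange is not meant.

How it is judged (in metres and radians):
On the way, in this order (a step that is already met when the one before it is completed fails the run):
1. the bush is firmly clamped between both jaws (contact force between each of moving_jaw, fixed_jaw and bush above 4 N and value of joint crank above 2.3 rad), for 0.3 s.
2. the rod is drawn up out of its stand (height (world z) of rod_tip above 0.09 m and contact force between stand and rod below 0.05 N), for 0.1 s.
At the end, for the whole second after the job is handed in: Bush gripped within 1.5 mm of the fixed jaw, crank past 2.3 rad, jaw force over 1 N; the fingers hold the rod still, within 0.06 rad of upright, tip within 5 mm of the bore axis, 3 mm or more below the bush and above the bench; nothing of rod or fingers touches bush or vise (y of bush in the frame of fixed_jaw above -0.0285 m and value of joint crank above 2.3 rad and contact force between moving_jaw and bush above 1 N and horizontal distance between rod_tip and bore_bottom below 0.005 m and angle between rod_tip's own z axis and vertical below 0.06 rad and z of rod_tip in the frame of bush below -0.003 m and height (world z) of rod_tip above 0.003 m and linear speed of rod below 0.02 m/s and contact force between the fingers and rod above 1 N and contact force between each of the fingers, rod and vise below 0.05 N and contact force between rod and bush below 0.05 N); the arm keeps its last pose, push and grip.
It fails at once if the rod touches the bush or the vise (contact force between rod and bush above 0.3 N or contact force between rod and vise above 0.3 N).
It fails at once if another thing on the bench is shifted by more than 25 mm (distance of any of sleeve_a, sleeve_b, sleeve_c, jar, driver, spanner from where it was at the start of the episode above 0.025 m).
It also fails if it takes over 67 s, if anything falls off the work surface, if the arm or the gripper's body presses on something with over 40 N, if the wrist force passes 120 N, or if a joint passes its speed limit or range.

### The arm

A 6-joint arm with a two-finger parallel gripper is mounted at the origin on the work surface. World frame = base frame: x ahead of the robot, y to its left, z up, the work surface at z = 0. Lengths are in mm, angles in rad, forces in N, time in s.
With the tool pointing down it reaches from about 325 to 900 mm from the base axis. Payload 6.1 kg.
Tool frame: the origin (TCP) lies at the centre of the arm's flange, where the gripper is bolted on; the fingertips stand 173 mm ahead of it and the grasp point (between the pads) lies 155 mm ahead of it (arm.finger_overhang is the z of the fingertips in the tool frame, in mm); z points along the fingers, y is the line along which they close (so a half turn about z gives the same grasp; the last joint's range is limited). The gripper opens to 85 mm and grips with 20 to 120 N. Pads are 22 mm wide; open, the fingers measure 114 mm over their backs; the gripper's body (76 mm by 85 mm) begins 54 mm behind the grasp point. The pads swing forward as they close: fully open they stand 13 mm farther back than shut.
Start: joints at [-1.412, 0.22, 1.526, -0, 1.395, -0.126], TCP at [175.597, -599.819, 404.7] pointing down, gripper open.
Joint ranges: [-2.98, 2.98], [-0.91, 2.08], [0.09, 2.57], [-1.24, 4.39], [0.2, 2.65], [-2.68, 2.68]. Speed limits (rad/s): [2.57, 2.57, 3.01, 3.14, 3.14, 3.14].

### API

Orientations are given as a unit quaternion [x, y, z, w].
In Python, from plant import arm, set_gripper, read_state, viewer gives the robot as it stands. The module is installed in compiled form; this text tells all that it offers. Calls block until the motion is done:
- arm.movep(position, orientation): joint-space move of the TCP to a pose.
- arm.move_straight(position, frame=None, velocity=150): straight line of the TCP; frame=None keeps the orientation; velocity is the mean speed in mm/s.
- arm.movej(angles): joint-space move.
- set_gripper(opening): finger opening in mm; the grip force is fixed at half the most; returns when the fingers have stopped.
- arm.wait(seconds).
- arm.ik(position, orientation): joint angles nearest the present ones, or None.
- read_state(): the state.
- viewer.snapshot(name): name is "scene" or "top" or "wrist"; returns the picture (400x640x3 uint8, red, green, blue); there is no depth.
- viewer.camera_info(name): a dict with "intrinsics" (3x3 intrinsics, pixels), "R" (3x3) and "t" (3): a world point X has camera coordinates R X + t. Camera axes: x right, y down, z forward; pixel columns grow to the right and rows downward; lengths in mm; the calibration is good to about 2 mm. A picture is of the moment at which its call begins: read the wrist's pose just before it. camera_info takes no time and is no camera call; for the wrist camera it gives the pose at the moment of the call.
A pose or a line that the arm cannot do raises arm.IKError and nothing moves.
- arm.close_job(): hands the job in; it is judged then, once.
The state is a dict: "time": time; "qpos": joint angles; "qvel": joint speeds; "joint_torque": joint torques, N m; "eef_pos": TCP position; "eef_rot": TCP orientation; "wrist_force": force on the tool from outside, world axes, zero at the start; "ft_torque": the same for the moment, N m; "finger_gap": finger opening in mm; "grip_force": force on a finger pad.
Only numpy, scipy, OpenCV 4.12 (cv2) and the standard library are available. Lean on these libraries where they do the work, as an engineer would, in place of code of your own. Each camera call takes 0.05 s, during which the arm holds its last target. There are 200 camera calls.

## Working session

There is one attempt and no reset: what is moved stays moved. The work goes in short steps, each a Python script; the robot and the scene stay as the last script left them, time stands still between calls to the robot, and variables do not carry over. Pictures are saved under pics/ and viewed, at most 10 in all, crops included, and the job is handed in when it is done.

```bash
mkdir -p pics; python3 - <<'E'
from plant import arm, set_gripper, read_state, viewer
import cv2, numpy as np
for n in ["scene","top"]:
    im=viewer.snapshot(n); cv2.imwrite(f"pics/{n}0.png",im[:,:,::-1])
    c=viewer.camera_info(n); print(n,c)
s=read_state(); print(s)
E
```

```text
scene {'intrinsics': array([[404.74282377,   0.        , 322.32937669],
       [  0.        , 404.74282377, 197.83434116],
       [  0.        ,   0.        ,   1.        ]]), 'R': array([[ 0.64033958,  0.76779993,  0.02117757],
       [ 0.46889413, -0.36891911, -0.80251915],
       [-0.60836133,  0.52381482, -0.59625039]]), 't': array([-395.97714586, -113.28042829, 1543.70444224])}
top {'intrinsics': array([[505.07185139,   0.        , 319.28571162],
       [  0.        , 505.07185139, 203.3901655 ],
       [  0.        ,   0.        ,   1.        ]]), 'R': array([[ 0.01530906, -0.9996962 , -0.01931672],
       [-0.99236442, -0.01282645, -0.12267168],
       [ 0.12238665,  0.02104721, -0.9922593 ]]), 't': array([ 101.80418774,  556.22853877, 1293.33202323])}
{'time': 0.1, 'qpos': array([-1.41206248e+00,  2.21172675e-01,  1.52752139e+00, -4.23620671e-06,
        1.39474514e+00, -1.26084836e-01]), 'qvel': array([ 0.00130096, -0.00282002,  0.00014946, -0.00153697,  0.00183997,
        0.00185466]), 'joint_torque': array([ 2.31286765e-03, -4.98243749e+01, -3.90548837e+01, -8.24590052e-05,
        5.68599629e-03, -4.14998425e-06]), 'eef_pos': array([ 175.57884687, -599.5655002 ,  403.6795604 ]), 'eef_rot': array([ 9.89876441e-01,  1.41928783e-01, -1.71560757e-05, -9.23117704e-04]), 'wrist_force': array([-0.23961839,  0.59821064,  0.6374677 ]), 'ft_torque': array([-0.01321955,  0.01455151,  0.03132567]), 'grip_force': 0.0, 'finger_gap': 85.61016098315625}
```

View pics/scene0.png

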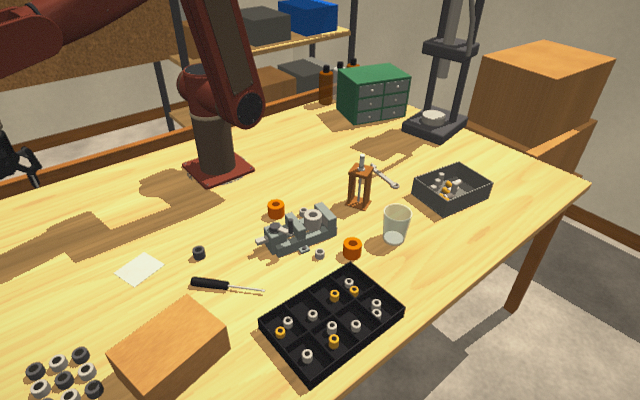

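View pics/top0.png

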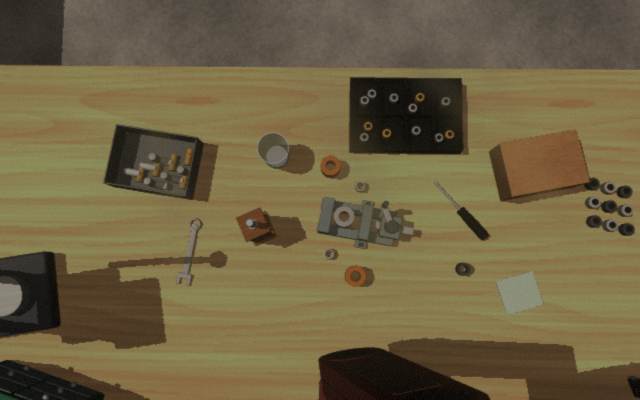

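The scene shows the vise centre at about (300,235), with the stand at (360,185). In the top view, candidates for the bush are the grey ring between the jaws (344,216), orange rings (330,166) and (355,276), sleeves at (360,187), (330,254), (463,269), plus the tray rings. I choose the grey ring at (344,216). The rod handle is at about (251,223). The crank is near (390,215), shown closer in the next crop.

```bash
cat > h.py <<'E'
from plant import arm, set_gripper, read_state, viewer
import cv2, numpy as np
from scipy.spatial.transform import Rotation as Rn
def ray(n,u,v,z,c=None):
    c=c or viewer.camera_info(n); K,R,t=c["intrinsics"],c["R"],c["t"]
    d=R.T@np.linalg.solve(K,[u,v,1]); o=-R.T@t
    return o+d*(z-o[2])/d[2]
def proj(c,X):
    p=c["intrinsics"]@(c["R"]@np.asarray(X,float)+c["t"]); return p[:2]/p[2]
def down(yaw):  # tool z down, tool y at world angle yaw
    y=np.array([np.cos(yaw),np.sin(yaw),0]); z=np.array([0,0,-1.]); x=np.cross(y,z)
    return Rn.from_matrix(np.c_[x,y,z]).as_quat()
E
python3 - <<'E'
from h import *
im=cv2.imread("pics/top0.png")[180:265,225:425]
cv2.imwrite("pics/crop0.png",cv2.resize(im,None,fx=4,fy=4,interpolation=cv2.INTER_CUBIC))
print(ray("top",344,216,81),ray("top",251,223,191))
s=read_state();c=viewer.camera_info("wrist")
Rt=Rn.from_quat(s["eef_rot"]).as_matrix()
print(c["intrinsics"],c["R"]@Rt,(c["R"]@s["eef_pos"]+c["t"]))
E
```

```text
[517.77038484  45.67941747  81.        ] [487.75040041 263.71806378 191.        ]
[[278.74413992   0.         320.09191226]
 [  0.         278.74413992 201.39071478]
 [  0.           0.           1.        ]] [[-8.15642010e-04  9.99999559e-01 -4.65090296e-04]
 [-9.57255011e-01 -9.15302314e-04 -2.89243852e-01]
 [-2.89244150e-01  2.09290580e-04  9.57255336e-01]] [-0.55112153 78.26647954 -9.42889566]
```

View pics/crop0.png

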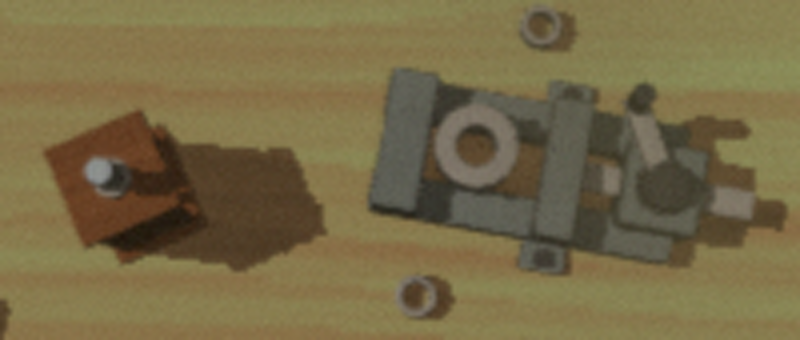

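The crop confirms the grey ring, 54 mm across, at crop (476,145) between the jaws. The crank hub is at (665,185) with its grip at (641,97), and the rod handle top is at (102,172). Next I take close wrist views.

```bash
python3 - <<'E'
from h import *
import pickle
yaw=-np.pi/2-0.15
D={}
for n,p in [("v",[510,-5,420]),("r",[490,235,450])]:
    arm.movep(p,down(yaw)); arm.wait(0.3)
    s=read_state(); c=viewer.camera_info("wrist"); im=viewer.snapshot("wrist")
    D[n]=(c,s["eef_pos"],s["qpos"],s["time"]); cv2.imwrite(f"pics/w_{n}.png",im[:,:,::-1]); print(s["eef_pos"],s["time"],s["qpos"])
    set_gripper(50) if n=="v" else 0
pickle.dump(D,open("views.pkl","wb"))
E
```

```text
[510.04165804  -5.35957557 419.95139619] 2.825 [-1.65210864e-01 -6.74723563e-02  1.80263436e+00 -3.14520887e-05
  1.40652715e+00  1.55623454e+00]
[490.37891693 233.9772082  449.84927609] 4.575 [ 3.00045083e-01 -2.28532365e-03  1.68334302e+00 -8.87115406e-05
  1.46079650e+00  2.02261141e+00]
```

View pics/w_v.png

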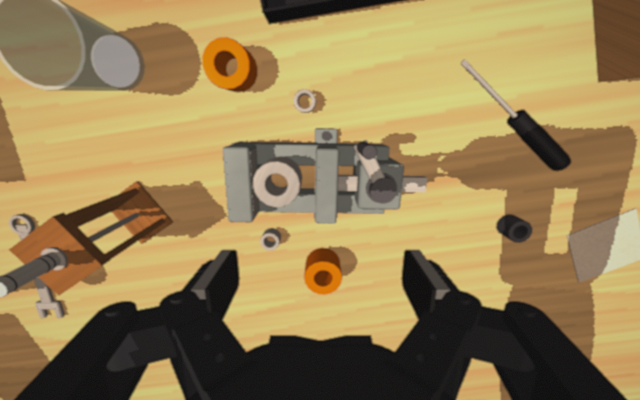

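View pics/w_r.png

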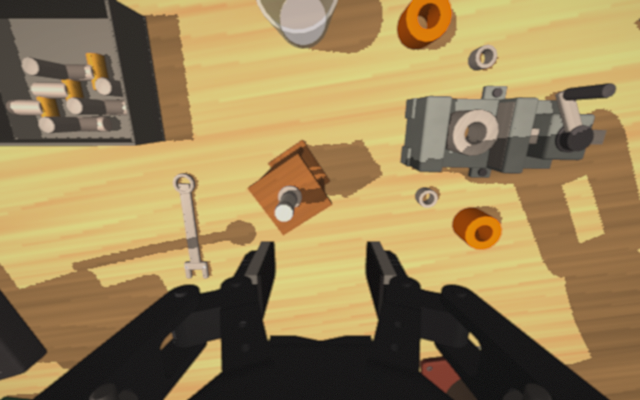

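The v view shows the bush at (277,184), hub at (382,187), grip top at about (365,150) and fixed jaw at (240,182). The r view shows the rod handle top at (285,213) and the flange at (289,196). I'll enlarge both for exact pixels.

```bash
python3 - <<'E'
from h import *
f=3.7
a=cv2.imread("pics/w_v.png")[120:230,220:430]; b=cv2.imread("pics/w_r.png")[180:230,230:440]
im=cv2.resize(np.vstack([a,b]),None,fx=f,fy=f,interpolation=cv2.INTER_CUBIC)
for k in range(0,210,20):
    cv2.putText(im,str(220+k),(int(k*f),10),0,.35,(0,0,255)); cv2.line(im,(int((k+.5)*f),12),(int((k+.5)*f),18),(0,0,255))
for k in range(0,110,20): cv2.putText(im,str(120+k),(0,int((k+.5)*f)+4),0,.35,(0,0,255))
cv2.imwrite("pics/zoom.png",im)
E
```

```text
(no output)
```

View pics/zoom.png

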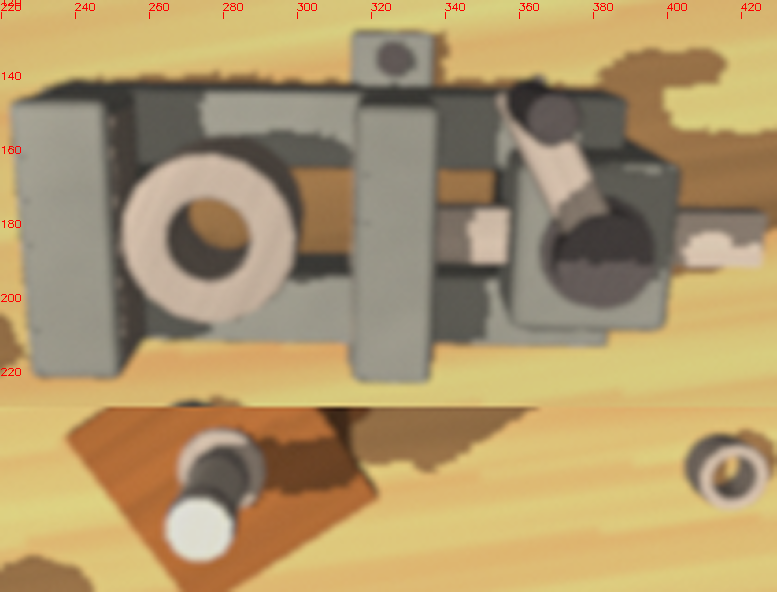

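```bash
cat > meas.py <<'E'
from h import *
import pickle
D=pickle.load(open("views.pkl","rb")); cv_,cr=D["v"][0],D["r"][0]
V=lambda X,Y,z: ray("",220+X/3.7-.4,120+Y/3.7-.4,z,cv_)
W=lambda X,Y,z: ray("",230+X/3.7-.4,180+(Y-407)/3.7-.4,z,cr)
E
python3 - <<'E'
from meas import *
np.set_printoptions(precision=1,suppress=True)
TL,TR,BR,BL=[V(*p,76) for p in [(13,103),(103,100),(119,377),(33,377)]]
print("jaw",TL,TR,BR,BL,"w",np.linalg.norm(TR-BR),np.linalg.norm(TL-BL),"t",np.linalg.norm(TR-TL),np.linalg.norm(BR-BL))
m1,m2=V(358,108,75),V(350,378,75)
b=V(209,238,81);print("bush",b,"dia",np.linalg.norm(V(122,237,81)-V(297,237,81)))
ex=(TR-BR)[:2]/np.linalg.norm((TR-BR)[:2]); ex2=(m1-m2)[:2]/np.linalg.norm((m1-m2)[:2])
print("a jaw",np.arctan2(-ex[1],ex[0]),"mj",np.arctan2(-ex2[1],ex2[0]),m1,m2)
a=np.arctan2(-ex[1],ex[0]); ex3=TL-BL;print("back",np.arctan2(-ex3[1],ex3[0]))
print("hub z80,100,109",V(597,252,80),V(597,252,100),V(597,252,109)); g=V(553,118,131);print("grip",g)
print("rod top",W(199,529,191),"flange",W(221,472,141),"dia",np.linalg.norm(W(166,529,191)-W(233,529,191)))
rb=lambda u,v,z:ray("",u,v,z,cr)
print("bush in r",rb(476,132,81),"top cam bush",ray("top",225+476/4-.4,180+145/4-.4,81),"grip top",ray("top",225+641/4-.4,180+97/4-.4,131),"rod",ray("top",225+102/4-.4,180+172/4-.4,191))
for a in (0.13,0.15,0.17,.19):
  y=np.array([np.sin(a),np.cos(a)]);x=np.array([np.cos(a),-np.sin(a)])
  mid=(TR+BR)[:2]/2; O=mid-27*y; A=O-125*y; d=g[:2]-A
  print(a,"O",O,"axis",A,"bush in vise",(b[:2]-O)@x,(b[:2]-O)@y,"grip r",np.linalg.norm(d),"q",2.4-(np.arctan2(d@y,d@x)+np.pi/2), "mj",(m1[:2]-O)@y,(m2[:2]-O)@y)
E
```

```text
jaw [566.2  93.3  76. ] [563.   66.5  76. ] [475.9  81.3  76. ] [480.1 108.8  76. ] w 88.33161091533088 87.46582521902515 t 26.973658581101017 27.80603137041233
bush [517.8  42.5  81. ] dia 53.436355396868485
a jaw 0.1682058504918614 mj 0.1852371019839876 [549.   -8.3  75. ] [463.9   7.6  75. ]
back 0.17805677178082788
hub z80,100,109 [495.2 -74.4  80. ] [500.8 -70.7 100. ] [503.3 -69.1 109. ]
grip [545.2 -57.3 131. ]
rod top [489.  264.9 191. ] flange [488.5 265.2 141. ] dia 15.60611201515918
bush in r [517.6  43.1  81. ] top cam bush [518.1  46.7  81. ] grip top [543.9 -51.9 131. ] rod [488.7 265.8 191. ]
0.13 O [515.9  47.2] axis [499.7 -76.8] bush in vise 2.423085158689169 -4.329121709454622 grip r 49.494423413518916 q 0.29333664646955304 mj -50.72801308063659 -45.9451999777031
0.15 O [515.4  47.2] axis [496.7 -76.4] bush in vise 3.0491412206733917 -4.274397621512569 grip r 52.11650134600635 q 0.30362377781855443 mj -49.91176845970878 -46.85977427278346
0.17 O [514.9  47.3] axis [493.7 -75.9] bush in vise 3.6739776668240145 -4.207164191508315 grip r 54.7527589795103 q 0.3119623472676287 mj -49.064760156873675 -47.74480564293859
0.19 O [514.3  47.4] axis [490.7 -75.3] bush in vise 4.297344570893578 -4.127448311917439 grip r 57.400261051601206 q 0.31861266648988096 mj -48.18732696415909 -48.59994008742064
```

Sizes agree with the description: bush 53.4 against 54 mm, grip radius 55, jaw face at −48 giving crank ≈ 0.3. I'll cage the grip loosely, with the pads tangential and the tool turning with the crank, and push until firm.

```bash
cat > crank.py <<'E'
from h import *
A=np.array([493.,-75.7]); a=.175
def pose(q,z=264,r=55):
    th=-np.pi/2+2.4-q-a; d=np.array([np.cos(th),np.sin(th)])
    return np.r_[A+r*d,z],down(th+np.pi/2),d
def force(d):
    f=read_state()["wrist_force"]; t=np.array([d[1],-d[0]]) # clockwise tangent
    return -f[:2]@t,f[:2]@d,f[2]
E
python3 - <<'E'
from crank import *
np.set_printoptions(precision=2,suppress=True)
q0=.315
p,o,d=pose(q0,340); arm.movep(p,o); set_gripper(40)
print(force(d),read_state()["time"])
arm.move_straight(pose(q0,290)[0]); print(force(d))
arm.move_straight(pose(q0)[0],velocity=60); print(force(d)); set_gripper(24)
s=read_state();print(force(d),s["finger_gap"],s["eef_pos"],s["time"])
q=q0
while q<1.0:
    q+=.12; p,o,d=pose(q); arm.move_straight(p,frame=o,velocity=50); f=force(d); print(round(q,2),np.array(f),read_state()["time"])
    if abs(f[0])>15 or abs(f[1])>12: break
E
```

```text
(np.float64(0.1599562763516801), np.float64(-0.21345927300479295), np.float64(0.03673501523935934)) 8.3583
(np.float64(0.05734813424359724), np.float64(0.8095058607968876), np.float64(0.7865284197840869))
(np.float64(1.1634174271697633), np.float64(0.6717558237515943), np.float64(1.0407090821962024))
(np.float64(0.12986343362216143), np.float64(0.7200932589317148), np.float64(-0.024979505167709443)) 23.990998258403152 [545.02 -57.43 264.35] 9.725
0.43 [ 0.24  0.16 -0.69] 10.0083
0.55 [-0.51 -0.31  0.09] 10.2917
0.67 [ 0.51  0.45 -0.19] 10.575
0.79 [0.88 0.26 0.45] 10.8583
0.91 [-0.94 -0.13 -0.32] 11.1417
1.03 [ 0.08 -0.1   0.74] 11.425
```

```bash
python3 - <<'E'
from crank import *
im=viewer.snapshot("wrist"); cv2.imwrite("pics/c1.png",im[:,:,::-1])
E
```

```text
(no output)
```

View pics/c1.png

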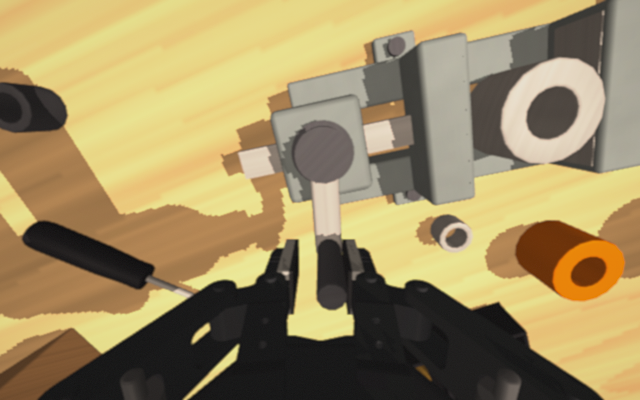

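The crank follows: the pin at (330,270) lies on the trailing pad and the arm points at the hub (323,152). Continuing.

```bash
python3 - <<'E'
from crank import *
np.set_printoptions(precision=2,suppress=True)
q=1.035
while q<2.75:
    st=.15 if q<2.3 else .03
    q+=st; p,o,d=pose(q); arm.move_straight(p,frame=o,velocity=50)
    if q>2.3: arm.wait(.08)
    f=force(d); s=read_state(); print(round(q,3),np.array(f),round(s["time"],2))
    if abs(f[0])>18 or abs(f[1])>15 or (q<2.3 and abs(f[0])>12): break
e=s["eef_pos"][:2]-A; th=np.arctan2(e[1],e[0]); print("tool q",2.4-np.pi/2-a-th,"pin q",2.4-np.pi/2-a-th-(s["finger_gap"]/2-7)/55,s["finger_gap"])
E
```

```text
1.185 [0.4  0.44 0.26] 11.79
1.335 [-1.12 -0.01 -0.01] 12.11
1.485 [ 0.27 -0.22  0.39] 12.43
1.635 [-0.68 -0.86  0.18] 12.74
1.785 [ 0.68  0.14 -0.54] 13.06
1.935 [ 0.45 -0.59 -0.15] 13.38
2.085 [-0.84  0.07 -0.28] 13.69
2.235 [ 0.73 -0.13  0.02] 14.01
2.385 [ 0.93  0.26 -0.35] 14.41
2.415 [ 2.63 -0.96 -1.34] 14.74
2.445 [ 3.08 -1.24 -0.35] 15.07
2.475 [ 5.49 -0.87 -1.78] 15.41
2.505 [ 6.34 -1.66 -2.7 ] 15.74
2.535 [ 8.51 -2.85 -4.84] 16.07
2.565 [11.82 -3.52 -7.93] 16.41
2.595 [ 14.84  -3.85 -10.65] 16.74
2.625 [ 17.57  -5.53 -11.68] 17.07
2.655 [ 21.03  -7.01 -14.14] 17.41
tool q 2.609988548981071 pin q 2.514038395035177 24.554516934048333
```

Crank is at about 2.51 and firm (21 N). Now I release it, lift and re-measure the bush.

```bash
python3 - <<'E'
from crank import *
import pickle
p,o,d=pose(2.61-.07); arm.move_straight(p,frame=o,velocity=40); print(force(d))
set_gripper(45); p=read_state()["eef_pos"]; arm.move_straight([p[0],p[1],345]); print(force(d))
set_gripper(60)
arm.movep([505,35,400],down(-np.pi/2-.175)); arm.wait(.4)
c=viewer.camera_info("wrist"); im=viewer.snapshot("wrist")[:,:,::-1]; cv2.imwrite("pics/w2.png",im)
pickle.dump(c,open("w2.pkl","wb")); print(read_state()["time"],proj(c,[519,48,81]))
z=cv2.resize(im[100:240,230:430],None,fx=4,fy=4,interpolation=cv2.INTER_CUBIC); cv2.imwrite("pics/w2z.png",z)
E
```

```text
(np.float64(9.142417260061638), np.float64(-1.69639136048605), np.float64(-3.7608873735572077))
(np.float64(-0.7329612721695704), np.float64(-0.9693185070603973), np.float64(-0.05986400907163672))
21.05 [304.25476074 178.04255699]
```

View pics/w2z.png

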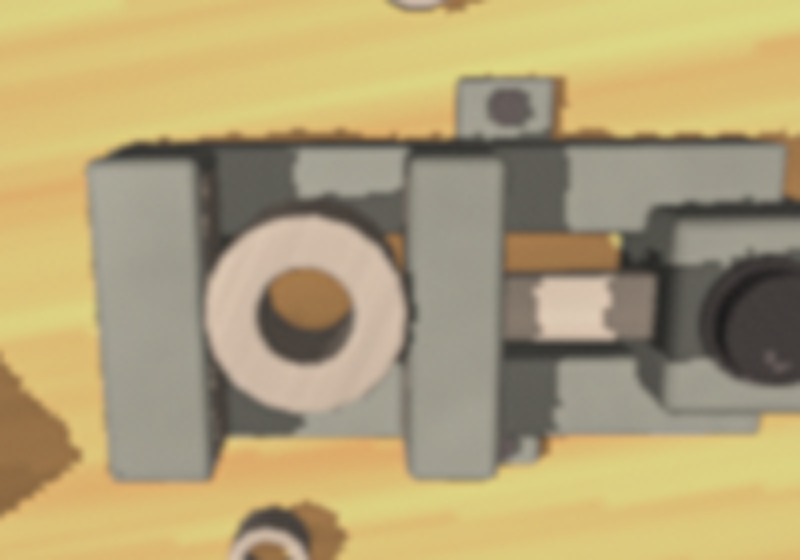

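The bush is clamped between both jaws; its bore is centred at crop (306,313), i.e. pixel (306.1,177.9). Now the rod grasp.

```bash
python3 - <<'E'
from h import *
import pickle
c=pickle.load(open("w2.pkl","rb"))
print("bush",ray("",306.1,177.9,81,c),"dia",np.linalg.norm(ray("",280.6,178,81,c)-ray("",331.4,178,81,c)))
o=down(-np.pi/2-.175); R=[488.8,265.0]
arm.movep([*R,400],o); arm.move_straight([*R,321],velocity=80)
s=read_state();print(s["eef_pos"],s["wrist_force"],s["time"])
set_gripper(0); s=read_state(); print(s["finger_gap"],s["grip_force"],s["wrist_force"],s["eef_pos"],s["time"])
arm.move_straight([*R,336],velocity=40); s=read_state(); print(s["finger_gap"],s["wrist_force"],s["time"])
arm.move_straight([*R,500],velocity=120); arm.wait(.2); s=read_state(); print(s["finger_gap"],s["grip_force"],s["wrist_force"],s["ft_torque"],s["time"])
E
```

```text
bush [518.8105574   46.06346981  81.        ] dia 53.33968551597775
[489.0917533  265.15307546 321.72284818] [-0.15870114  0.41468189  1.10011886] 23.1083
14.257209525297403 58.3379065990448 [-0.19493955 -0.22257563  1.47927021] [488.93552095 265.11404954 321.48473316] 23.5833
14.84693532731317 [-0.14913109 -0.50424089 -1.96992399] 24.1083
14.685701009691327 58.387650847435 [-0.05789216 -0.1567513  -1.28455606] [ 0.04885729  0.03949969 -0.01811018] 25.825
```

```bash
python3 - <<'E'
from h import *
import pickle
o=down(-np.pi/2-.175); B=[518.8,46.1]
arm.move_straight([*B,490],frame=o,velocity=150); arm.wait(.5)
s=read_state(); print(s["eef_pos"],s["time"])
c=viewer.camera_info("wrist"); im=viewer.snapshot("wrist")[:,:,::-1]
e=s["eef_pos"]; print("exp tip",proj(c,e-[0,0,313]),"exp flange top",proj(c,e-[0,0,180]),"bore top",proj(c,[518.8,46.1,81]))
cs=viewer.camera_info("scene"); sc=viewer.snapshot("scene")[:,:,::-1]
ps=proj(cs,e-[0,0,313]); pt=proj(cs,e-[0,0,180]);print("scene tip/fl",ps,pt,proj(cs,[518.8,46.1,81]))
f=lambda i,s: cv2.resize(i,None,fx=s,fy=s,interpolation=cv2.INTER_CUBIC)
u,v=np.round((ps+pt)/2).astype(int); print("scene crop org",u-25,v-45)
cv2.imwrite("pics/i1.png",np.hstack([f(im[150:290,270:370],4),f(sc[v-45:v+95,u-25:u+75],4)]))
E
```

```text
[518.79357754  46.18446802 490.00249446] 27.95
exp tip [318.90266919 190.07723797] exp flange top [317.97577098 247.01068522] bore top [319.24780382 172.53715746]
scene tip/fl [313.65946952 187.56090736] [314.08335208 146.32692978] [313.36742277 213.96122104]
scene crop org 289 122
```

View pics/i1.png

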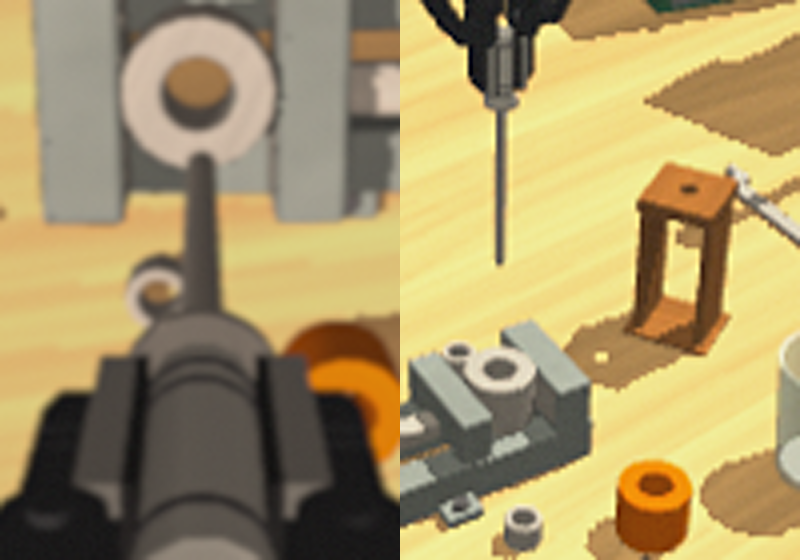

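The tip is directly above the bore: in the wrist view the tip is at crop (203,165) and the bore at (198,91); in the scene view the tip is at (313.6,187.4) and the bore at (313.6,214.1). Both views are within about 1.5 mm, and a small correction of (+0.9,+1.0) mm is implied. Lowering.

```bash
python3 - <<'E'
from h import *
np.set_printoptions(precision=2,suppress=True)
B=[519.7,47.1]
arm.move_straight([*B,490],velocity=30); arm.wait(.2); f0=read_state()["wrist_force"]
for z in (420,385,360,332):
    arm.move_straight([*B,z],velocity=50); s=read_state(); print(z,s["wrist_force"]-f0,s["eef_pos"],s["finger_gap"],s["time"])
    if np.linalg.norm(s["wrist_force"]-f0)>4: arm.move_straight([*B,z+5]); break
arm.wait(.5); s=read_state(); e=s["eef_pos"]; print(s["wrist_force"]-f0,e,s["grip_force"])
c=viewer.camera_info("wrist"); im=viewer.snapshot("wrist")[:,:,::-1]
cs=viewer.camera_info("scene"); sc=viewer.snapshot("scene")[:,:,::-1]
f=lambda i,s: cv2.resize(i,None,fx=s,fy=s,interpolation=cv2.INTER_CUBIC)
print(proj(cs,[519,47,81]))
u,v=proj(c,[519,47,81]).round().astype(int); print(u,v)
cv2.imwrite("pics/fin.png",np.hstack([f(im[v-60:v+80,u-50:u+50],4),f(sc[160:230+0,289:339],8)]))
E
```

```text
420 [-0.86  0.64  0.01] [519.81  47.1  420.42] 14.4334723058619 30.05
385 [-0.74  1.25  0.76] [519.83  47.11 385.25] 14.627506032473976 30.9
360 [0.43 0.67 0.73] [519.71  47.11 359.86] 14.213275821158724 31.55
332 [-1.13  0.86  0.77] [519.76  47.1  331.98] 14.69634435853491 32.2583
[-0.91  0.13  1.27] [519.7   47.12 332.07] 58.39234113693237
[313.65 213.88]
319 210
```

View pics/fin.png

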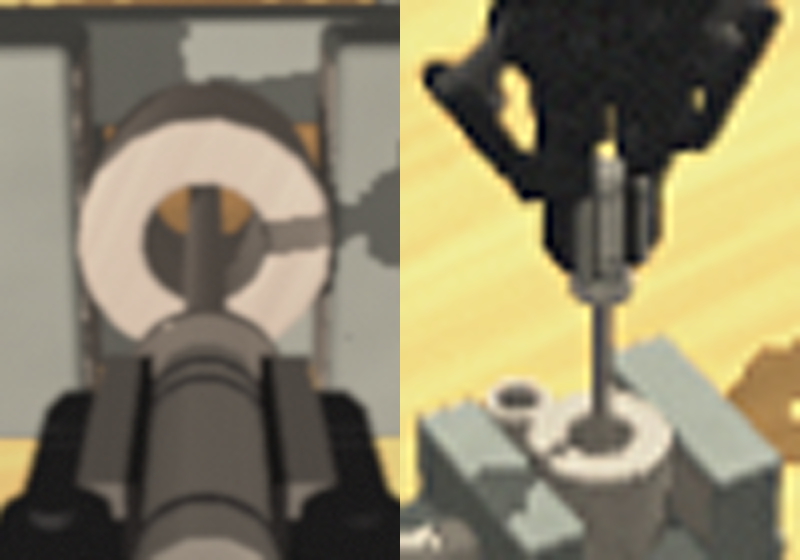

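The rod is centred in the bore in both views (wrist: rod at 204, bore at 204; scene: 601 against 600). The bush is clamped and there is no contact force. Handing in.

```bash
python3 -c "
from plant import arm
print(arm.close_job())"
```

```text
the job is handed in; nothing more can be done
None
```

The job is handed in, with no verdict returned: the bush is clamped with the crank at about 2.51 rad by my estimate, and the rod is held upright and centred in the bore, its tip about 19 mm above the bench and with no contact force seen.

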